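Slide a seed tray onto a narrow ledge and cover it

ROBOT

A 6-joint arm with a two-finger parallel gripper is mounted at the origin on the work surface. World frame = base frame: x ahead of the robot, y to its left, z up, the work surface at z = 0. Lengths are in m, angles in degrees, forces in N, time in s.
With the tool pointing down it reaches from about 0.3 to 0.75 m from the base axis. Payload 8.5 kg.
Tool frame: the origin (TCP) lies midway between the tips of the shut fingers; the grasp point (between the pads) lies 19 mm behind it; z points along the fingers, y is the line along which they close (so a half turn about z gives the same grasp; the last joint's range is limited). The gripper opens to 85 mm and grips with 20 to 120 N. Pads are 22 mm wide; open, the fingers measure 114 mm over their backs; the gripper's body (76 mm by 85 mm) begins 54 mm behind the grasp point. The pads swing forward as they close: fully open they stand 13 mm farther back than shut.
Start: joints at [-82.237, 21.807, 74.336, -0, 83.858, -12.336], TCP at [0.189, -0.516, 0.231] pointing down, gripper open.
Joint ranges: [-178.18, 178.18], [-50.72, 133.34], [12.68, 142.11], [-81.47, 261.47], [9.98, 163.14], [-165.26, 165.26]. Speed limits (degrees/s): [136.94, 136.94, 180, 180, 180, 180].

INTERFACE

Orientations are given as a 3x3 rotation matrix whose columns are the frame's x, y, z axes.
In Python, from rig import env gives the robot as it stands. The module is installed in compiled form; this text tells all that it offers.
- The arm moves only by the tool jog_arm, never from a script. Its argument "targets" is a list of rows, each a list of 6 numbers: the shift along the tool's x, y, z in cm, then the turn, a rotation vector about the tool's x, y, z in degrees. A call has 1 to 8 rows; each row is the pose to reach, as a shift and turn from the pose commanded when the call began, along the tool's axes at that moment; what a row does not reach only later rows make up. A row lasts 1/12 s, in which the tool goes at most 41.7 mm and 7.16 degrees, less where a joint would pass 70% of its speed; a pose out of reach is approached as far as the arm can. A call with a gripper value outside its range is refused whole. "hand" is the opening, from 0 (shut) to 1 (fully open), set as the call begins (left out, the last holds). The fingers move at their own pace and stop on an object; "newtons" is the grip in N (left out, the last holds). Time passes only in rows, so rows that repeat a pose let the fingers close. It gives the time, the measured TCP pose, the force, the opening and the grip force at its end, in the units of the state.
- env.observe(): the state, without advancing time (a new reading comes with each control period).
- env.get_image(name): name is "side" or "top"; returns a dict with "frame" (400x640x3 uint8, red, green, blue), "depth" (400x640 float32, m along the optical axis (not along the pixel's ray), 0 where there is no reading), "fovy" (degrees; the focal length in pixels is half the picture's height over the tangent of half this angle, whatever the lens; pixels are square), "cx", "cy" (the principal point, pixels), "k1" (the pictures are not rectified: a ray, as slopes to the right and down, at radius r is drawn at 1 + k1 r^2 times it, then the intrinsics apply), "cam_to_world" (4x4, takes a point from camera to world coordinates). Camera axes: x right, y down, z forward; pixel columns grow to the right and rows downward; lengths in m; the calibration is good to about 2 mm. A picture is of the moment at which its call begins.
- env.close_job(): hands the job in; it is judged then, once.
Trained networks look in the newest picture that a camera, given by its name, has taken for a name from the list of things; names that differ only in an ending like _2 or _b are one class to them, and where a whole thing is asked for, a point or a joint stands for the part that bears it (a point fixed in the world has none). Each returns a list of dicts, best first, with "score" (0 to 1); they miss things now and then, are a little off and sometimes report something else, mostly with a low value. They report only what shows in the picture. A call takes as long as a camera call. They do not tell look-alikes from the thing itself.
- env.regions_of(camera, target): "pixels" (400x640 bool, what is visible of it) and "point" ([row, column] in pixels, amid what is visible of it).
The state is a dict: "time_s": time; "q": joint angles; "qvel": joint speeds; "joint_efforts": joint torques, N m; "position": TCP position; "tool_rot": TCP orientation; "ft_force": force on the tool from outside, world axes, zero at the start; "wrist_torque": the same for the moment, N m; "grip_width": finger opening in m; "gripper_force": force on a finger pad.
Only numpy, scipy, OpenCV 4.12 (cv2) and the standard library are available. Lean on these libraries where they do the work, as an engineer would, in place of code of your own. Each camera call takes 0.05 s, during which the arm holds its last target. There are 200 camera calls.

TASK

Slide the seed tray off the plywood stand, without lifting or tipping it, across the gap onto the narrow timber ledge beside the stand, so that it stands by itself with its middle over the middle of the ledge, its long side running along the ledge and nothing left resting on the stand. Then, with the tray standing free, take the grey cover by its grip and fit it right down over the tray's rim, leaving the tray balanced on the ledge. Leave the other things on the bench where they are.

Things in the scene. Friction and masses are not known exactly. Their poses are not given: they have to be found in the camera images.
- stand: Low plywood stand fixed to the bench: flat top 180 mm (x) by 130 mm (y), 80 mm above the bench. Origin on the bench under its middle. Position and yaw vary (x points away from the robot within 17 degrees). The ledge stands on one of its long sides (+y or -y), the caddy on the other.
- ledge: Fixed narrow light-wood batten on two steel feet: top 200 mm long (x), only 44 mm wide (y), 78 mm above the bench (2 mm lower than the stand), edges rounded 4 mm. Origin on the bench under its middle. Parallel to the stand, on either side of it, with a 36 to 42 mm open gap between (123 to 129 mm between centre lines).
- caddy: Low open black plastic caddy with a wooden dibber and labels in it, fixed, 170 mm (x) by 60 mm (y), 40 mm high, on the other side of the stand from the ledge (123 to 129 mm between the centre lines). Origin on the bench under its middle.
- tray: Black open seed tray with six brown coir discs fixed in it, standing on the stand, its length roughly along the stand's x: 150 mm (x) by 100 mm (y), 45 mm high, upright walls 4 mm thick, flat underside, 0.3 to 0.55 kg, weight in the middle, ordinary friction. Origin at the centre of its underside.
- cover: Loose grey plastic cover lying skirt down on the bench, 168 (x) by 118 mm (y). Skirt 15 mm deep, 162 by 112 mm inside (6 mm play all round the tray). Flat panel, top 19 mm up. Grip: a rib in the panel's middle, 70 mm along x, 16 mm thick (y), top 53 mm up. 0.14 kg. Origin: centre of the skirt's lower edge; fitted (either way round) it is 30 mm above the tray's origin.
- round_pot: Empty round black plant pot, 100 mm across, 90 mm high; a bystander. Origin at the centre of its underside.
- clay_pot: Empty terracotta-coloured pot, 84 mm across, 80 mm high; a bystander. Origin at the centre of its underside.
- square_pot: Empty square orange pot, 93 mm wide, 100 mm high; a bystander. Origin at the centre of its underside.
- spray: Green bottle, 68 mm across, 190 mm high; a bystander. Origin at the centre of its underside.
- trowel: Hand trowel with wooden handle lying along its x, 300 mm long, 28 mm high; a bystander. Origin on the bench, 100 mm from the handle's end.
- label_box: Small plywood box of white plant labels, 120 by 80 mm, about 95 mm high with the labels; a bystander. Origin at the centre of its underside.
Not all that is in view belongs to the job. Leave any red or yellow look-alike of the cover alone.

How it is judged (in metres and radians):
On the way, in this order (a step that is already met when the one before it is completed fails the run):
1. the uncovered tray stands on the ledge, its middle over it, and the fingers do not touch it (y of tray in the frame of ledge between -0.013 and 0.013 m and x of tray in the frame of ledge between -0.05 and 0.05 m and z of tray in the frame of ledge between 0.073 and 0.083 m and angle between tray's own z axis and vertical below 0.06 rad and angle between the x axis of tray and the x axis of ledge, either way round below 0.15 rad and linear speed of tray below 0.01 m/s and contact force between each of the fingers, cover and tray below 0.1 N and distance between cover and tray above 0.1 m), for 0.3 s.
2. the cover is fitted right down over the tray (z of cover in the frame of tray between 0.026 and 0.034 m and horizontal distance between cover and tray below 0.012 m and angle between the z axis of cover and the z axis of tray, either way round below 0.06 rad and angle between the x axis of cover and the x axis of tray, either way round below 0.2 rad and linear speed of cover below 0.01 m/s), for 0.2 s.
At the end, for the whole second after the job is handed in: Tray level and at rest on the ledge, its middle within 13 mm of the ledge's centre line and 50 mm of its middle lengthways, aligned with it within 0.15 rad; cover level and at rest on the tray, origin 26 to 34 mm above the tray's and centred within 12 mm (all of step 2 and y of tray in the frame of ledge between -0.013 and 0.013 m and x of tray in the frame of ledge between -0.05 and 0.05 m and z of tray in the frame of ledge between 0.073 and 0.083 m and angle between tray's own z axis and vertical below 0.06 rad and angle between the x axis of tray and the x axis of ledge, either way round below 0.15 rad and linear speed of tray below 0.01 m/s); the robot touches nothing.
It fails at once if the tray is lifted (height (world z) of tray above 0.095 m).
It fails at once if the tray is tipped (angle between tray's own z axis and vertical above 0.25 rad).
It fails at once if a bystander is moved more than 30 mm (distance of any of round_pot, clay_pot, square_pot, spray, trowel, label_box from where it was at the start of the episode above 0.03 m).
It also fails if it takes over 59 s, if anything falls off the work surface, if the arm or the gripper's body presses on something with over 40 N, if the wrist force passes 120 N, or if a joint passes its speed limit or range.

## Working session

There is one attempt and no reset: what is moved stays moved. The work goes in short steps, Python scripts to look and compute and a tool call to move; the robot and the scene stay as the last step left them, time stands still between calls to the robot, and variables do not carry over. Pictures are saved under pics/ and viewed, at most 10 in all, crops included, and the job is handed in when it is done.

Besides the shell and the picture viewer there is one more tool, called after "Request:" in YAML: its name, and indented under it one key for each argument. jog_arm: Moves the arm, as the interface text tells. Its arguments: {"type":"object","properties":{"targets":{"type":"array","items":{"type":"array","items":{"type":"number"}}},"hand":{"type":"number"},"newtons":{"type":"number"}},"required":["targets"]}

```bash
mkdir -p pics; cat > h.py <<'E'
import numpy as np, cv2
from rig import env
def cloud(im):
    d=im["depth"]; f=200/np.tan(np.radians(im["fovy"])/2)
    K=np.array([[f,0,im["cx"]],[0,f,im["cy"]],[0,0,1]])
    v,u=np.mgrid[0:400,0:640]
    p=cv2.undistortPoints(np.stack([u,v],-1).reshape(-1,1,2).astype(np.float64),K,np.array([im["k1"],0,0,0.])).reshape(400,640,2)
    P=np.dstack([p[...,0]*d,p[...,1]*d,d]); T=np.array(im["cam_to_world"])
    W=P@T[:3,:3].T+T[:3,3]; W[d==0]=np.nan
    return W
def save(im,n): cv2.imwrite("pics/"+n,im["frame"][...,::-1])
E
python3 - <<'E'
from h import *
s=env.observe(); print(s["time_s"],s["position"],np.round(s["tool_rot"],3),s["grip_width"])
for c in ("top","side"):
    im=env.get_image(c); save(im,c+"0.png"); np.save(c+"0.npy",cloud(im)); print(c,im["fovy"],im["k1"],np.round(im["cam_to_world"],3))
    W=cloud(im)
    for n in ("stand","ledge","caddy","tray","cover"):
        for r in env.regions_of(c,n)[:3]:
            m=r["pixels"]; print(c,n,round(r["score"],2),r["point"],m.sum(),np.round(np.nanmedian(W[m],0),3))
E
```

```text
0.0 [ 0.18897314 -0.51620715  0.2306988 ] [[ 0.939  0.344 -0.   ]
 [ 0.344 -0.939  0.001]
 [ 0.    -0.001 -1.   ]] 0.0850216110228083
top 52.11954127739245 -0.10733933725293408 [[-0.01  -0.999  0.046  0.426]
 [-1.     0.01   0.011 -0.022]
 [-0.012 -0.046 -0.999  1.429]
 [ 0.     0.     0.     1.   ]]
top stand 0.88 [176.0, 351.7] 608 [ 0.538 -0.13   0.08 ]
top stand 0.34 [208.3, 327.6] 840 [ 0.454 -0.049  0.023]
top ledge 0.82 [185.0, 397.8] 932 [ 0.529 -0.288  0.077]
top caddy 0.71 [209.4, 325.8] 934 [ 0.454 -0.048  0.023]
top tray 0.88 [200.1, 368.0] 1446 [ 0.48  -0.172  0.1  ]
top cover 0.83 [225.8, 166.5] 1615 [0.396 0.511 0.02 ]
top cover 0.78 [284.3, 210.7] 1677 [0.194 0.35  0.019]
top cover 0.59 [209.2, 234.9] 1719 [0.46  0.269 0.019]
side 45.699981831612575 -0.13258862494281604 [[-0.841 -0.352  0.41  -0.154]
 [-0.54   0.564 -0.624  0.968]
 [-0.012 -0.747 -0.665  1.107]
 [ 0.     0.     0.     1.   ]]
side stand 0.63 [175.1, 337.1] 724 [ 0.496 -0.116  0.072]
side ledge 0.81 [142.4, 365.6] 356 [ 0.503 -0.296  0.076]
side caddy 0.68 [197.5, 338.5] 987 [ 0.452 -0.041  0.025]
side tray 0.76 [159.5, 353.0] 1268 [ 0.48  -0.174  0.103]
side tray 0.68 [262.7, 279.8] 2035 [0.451 0.282 0.018]
side cover 0.94 [331.1, 247.0] 2735 [0.388 0.522 0.018]
side cover 0.9 [264.6, 280.3] 1971 [0.451 0.282 0.018]
side cover 0.68 [321.7, 349.4] 2586 [0.184 0.364 0.018]
```

View pics/top0.png

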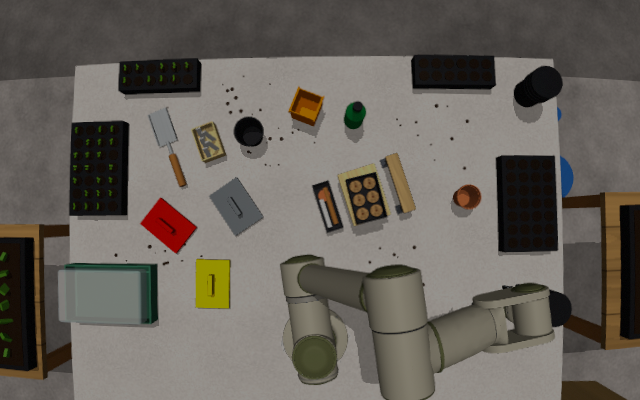

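View pics/side0.png

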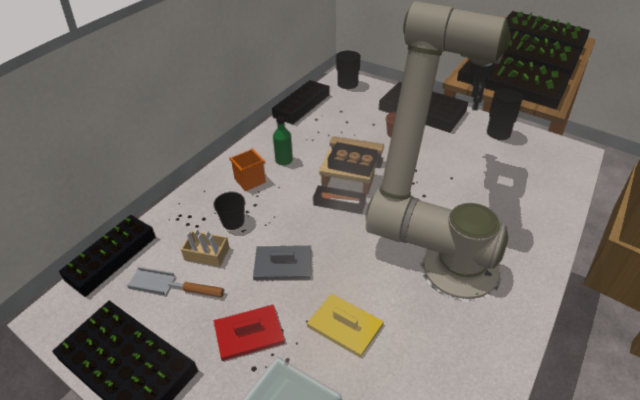

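The top view shows the ledge at (398,183) to the right of the stand and tray (366,197), with the caddy at (327,206) to the left. Candidates for the cover are grey (236,206), red (168,225) and yellow (213,284). I choose the grey one, as described, and will check it in a crop.

```bash
cat >> h.py <<'E'
def rect(P):
    c,(w,h),a=cv2.minAreaRect((P[:,:2]*1000).astype(np.float32))
    if w<h: w,h,a=h,w,a+90
    a=(a+90)%180-90
    return np.round(c,1),round(w,1),round(h,1),round(a,2)
def pts(W,m,lo,hi,er=0):
    if er: m=cv2.erode(m.astype(np.uint8),np.ones((3,3)))>0
    P=W[m]; P=P[~np.isnan(P[:,0])]; return P[(P[:,2]>lo)&(P[:,2]<hi)]
def box(W,c,r,lo,hi):
    m=np.hypot(W[...,0]-c[0],W[...,1]-c[1])<r
    return pts(W,m,lo,hi)
E
python3 - <<'E'
from h import *
im=cv2.imread("pics/top0.png"); cv2.imwrite("pics/crop.png",cv2.resize(im[150:310,140:420],None,fx=2.8,fy=2.8,interpolation=cv2.INTER_CUBIC))
for c in ("top","side"):
    W=np.load(c+"0.npy")
    f=lambda *a:(lambda P:(len(P),rect(P),np.round(np.median(P[:,2]),4)))(box(W,*a))
    print(c,"tray rim",f((.48,-.172),.11,.115,.135))
    print(c,"stand+tray",f((.48,-.172),.085,.07,.09))
    print(c,"ledge",f((.525,-.29),.12,.07,.084))
    print(c,"cover",f((.46,.27),.13,.012,.025))
    print(c,"rib",f((.46,.27),.06,.045,.06))
    for n in ("ledge","stand","cover"):
        for r in env.regions_of(c,n)[:3]:
            P=pts(W,r["pixels"],.07,.085) if n!="cover" else pts(W,r["pixels"],.012,.06)
            if len(P)>20: print(" ",n,r["score"],rect(P))
E
```

```text
top tray rim (227, (array([ 479.2, -170.3]), 149.9, 97.9, 13.55), np.float64(0.1241))
top stand+tray (744, (array([ 483.6, -170.1]), 160.0, 127.8, 17.79), np.float64(0.0829))
top ledge (1016, (array([ 516.8, -243.5]), 200.2, 140.1, 17.5), np.float64(0.0779))
top cover (1492, (array([459.8, 272.3]), 170.4, 120.5, 34.04), np.float64(0.0189))
top rib (97, (array([459.8, 271.8]), 68.9, 15.9, 33.7), np.float64(0.0524))
  ledge 0.82 (array([ 531.2, -289.1]), 200.2, 45.2, 17.19)
  stand 0.88 (array([ 494.2, -166.5]), 178.6, 128.2, 17.71)
  cover 0.83 (array([396.1, 514.4]), 170.3, 118.6, 51.77)
  cover 0.78 (array([193.4, 355.9]), 168.9, 120.8, 0.37)
  cover 0.59 (array([459.8, 272.3]), 170.4, 120.5, 34.04)
side tray rim (288, (array([ 481.2, -168.4]), 153.5, 109.1, 15.13), np.float64(0.1213))
side stand+tray (347, (array([ 477.1, -163.9]), 149.7, 124.3, 14.52), np.float64(0.0805))
side ledge (364, (array([ 518.5, -244.9]), 199.5, 145.0, 17.52), np.float64(0.0774))
side cover (1537, (array([459.7, 272.2]), 169.7, 125.3, 33.64), np.float64(0.0176))
side rib (128, (array([460.5, 272. ]), 68.1, 21.0, 35.79), np.float64(0.0511))
  ledge 0.81 (array([ 533.5, -290.2]), 197.4, 49.1, 17.85)
  stand 0.63 (array([ 493.4, -161.5]), 182.1, 133.0, 15.36)
  cover 0.94 (array([395.8, 514. ]), 167.2, 123.1, 50.75)
  cover 0.9 (array([459.7, 272.2]), 169.7, 125.3, 33.64)
  cover 0.68 (array([191.8, 356.7]), 168.8, 120.9, -1.52)
```

View pics/crop.png

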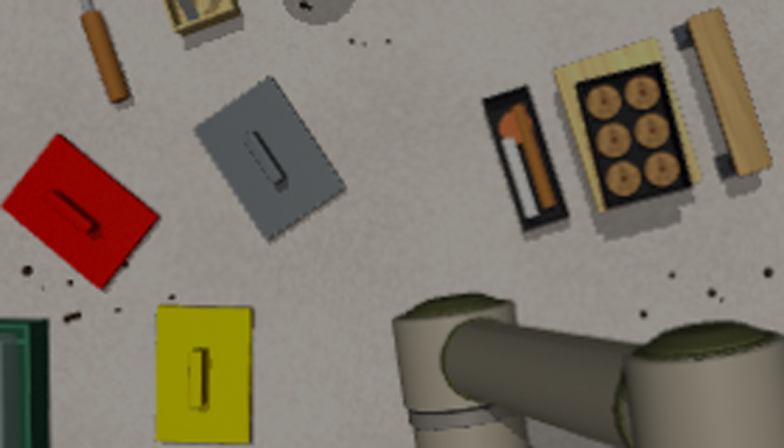

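The crop confirms the grey cover at (236,206), world (0.460, 0.272), with its rib at 34°. It is 168 x 118 mm and its rib top is at 0.052, both as described. The ledge is at (0.5315,-0.289) at 17.3°, and the gap to the stand is consistent. I will push the tray with both open fingers against its caddy-side wall.

```bash
cat >> h.py <<'E'
from scipy.spatial.transform import Rotation as Ro
def Rt(xang,tilt=0):  # tool down, tool x at xang deg; tilt about tool y
    a=np.radians(xang); x=np.array([np.cos(a),np.sin(a),0]); z=np.array([0,0,-1.])
    return np.c_[x,np.cross(z,x),z]@Ro.from_euler("y",tilt,degrees=True).as_matrix()
def delta(p,R):
    s=env.observe(); R0=np.array(s["tool_rot"])
    d=R0.T@(np.array(p)-s["position"])*100
    r=Ro.from_matrix(R0.T@R).as_rotvec(degrees=True)
    print("t",s["time_s"],"pos",np.round(s["position"],4),"F",np.round(s["ft_force"],1),"q",np.round(s["q"],0),"DELTA",np.round(d,2),np.round(r,2))
L0=np.array([.5315,-.289]); A=17.3
ex=np.array([np.cos(np.radians(A)),np.sin(np.radians(A))]); n=np.array([ex[1],-ex[0]])
def W2(xl,nl,z): return np.r_[L0+xl*ex+nl*n,z]
E
python3 - <<'E'
from h import *
p=W2(-.016,-.129-.085,.2); print(p)
delta(p,Rt(107.3,-5))
E
```

```text
[ 0.4525856  -0.08943919  0.2       ]
t 0.9 pos [ 0.189  -0.5165  0.2313] F [-0.6  1.3  0.7] q [-82.  22.  74.  -0.  84. -12.] DELTA [ 39.43 -31.04   3.13] [ -3.8   -3.99 -87.14]
```

Request:
jog_arm:
  targets:
    - [39.4, -31.0, 1, -3.8, -4.0, -87.1]
    - [39.4, -31.0, 1, -3.8, -4.0, -87.1]
    - [39.4, -31.0, 1, -3.8, -4.0, -87.1]
    - [39.4, -31.0, 1, -3.8, -4.0, -87.1]
    - [39.4, -31.0, 1, -3.8, -4.0, -87.1]
    - [39.4, -31.0, 1, -3.8, -4.0, -87.1]
    - [39.4, -31.0, 1, -3.8, -4.0, -87.1]
    - [39.4, -31.0, 1, -3.8, -4.0, -87.1]
  hand: 1

```text
time_s: 1.57
position: [0.3647, -0.2311, 0.2249]
tool_rot: [[0.214, 0.977, 0.003], [0.975, -0.214, -0.061], [-0.059, 0.016, -0.998]]
ft_force: [0.5, -0.6, -0.3]
grip_width: 0.0857
gripper_force: 0.0
```

```bash
python3 - <<'E'
from h import *
delta(W2(-.016,-.129-.085,.2),Rt(107.3,-5))
E
```

```text
t 1.5667 pos [ 0.3647 -0.2311  0.2249] F [ 0.5 -0.6 -0.3] q [-47.   9.  93.  -2.  75. -34.] DELTA [15.85  5.51  1.64] [ -1.27  -1.32 -29.63]
```

Request:
jog_arm:
  targets:
    - [15.85, 5.5, 1.6, -1.3, -1.3, -29.6]
    - [15.85, 5.5, 1.6, -1.3, -1.3, -29.6]
    - [15.85, 5.5, 1.6, -1.3, -1.3, -29.6]
    - [15.85, 5.5, 1.6, -1.3, -1.3, -29.6]
    - [15.85, 5.5, 1.6, -1.3, -1.3, -29.6]
    - [15.85, 5.5, 1.6, -1.3, -1.3, -29.6]
    - [15.85, 5.5, 1.6, -1.3, -1.3, -29.6]
    - [15.85, 5.5, 1.6, -1.3, -1.3, -29.6]

```text
time_s: 2.23
position: [0.4524, -0.0927, 0.2005]
tool_rot: [[-0.288, 0.957, 0.026], [0.954, 0.289, -0.082], [-0.086, 0.001, -0.996]]
ft_force: [0.4, -0.6, -0.0]
grip_width: 0.0855
gripper_force: 0.0
```

```bash
python3 - <<'E'
from h import *
delta(W2(-.016,-.129-.085,.083),Rt(107.3,-5))
W=cloud(env.get_image("top"))
P=box(W,(.48,-.172),.11,.115,.135); print(len(P),rect(P))
E
```

```text
t 2.2333 pos [ 0.4524 -0.0927  0.2005] F [ 0.4 -0.6 -0. ] q [-24.  14.  92.  -4.  71. -40.] DELTA [ 1.32  0.1  11.68] [-0.   -0.05 -0.52]
163 (array([ 479.3, -170.6]), 149.7, 97.4, 13.6)
```

Request:
jog_arm:
  targets:
    - [1.3, 0.1, 0, 0, 0, -0.5]
    - [1.3, 0.1, 4, 0, 0, -0.5]
    - [1.3, 0.1, 7, 0, 0, -0.5]
    - [1.3, 0.1, 9, 0, 0, -0.5]
    - [1.3, 0.1, 10.5, 0, 0, -0.5]
    - [1.3, 0.1, 11.2, 0, 0, -0.5]
    - [1.3, 0.1, 11.7, 0, 0, -0.5]
    - [1.3, 0.1, 11.7, 0, 0, -0.5]

```text
time_s: 2.95
position: [0.4527, -0.0887, 0.0824]
tool_rot: [[-0.298, 0.954, 0.025], [0.951, 0.299, -0.082], [-0.086, -0.001, -0.996]]
ft_force: [0.2, 0.0, 0.4]
grip_width: 0.0858
gripper_force: 0.0
```

```bash
python3 - <<'E'
from h import *
delta(W2(-.016,-.129-.065,.083),Rt(107.3,-5))
im=env.get_image("side"); W=cloud(im); f=im["frame"][110:230,270:430,::-1]
cv2.imwrite("pics/s1.png",cv2.resize(f,None,fx=4.5,fy=4.5,interpolation=cv2.INTER_CUBIC))
E
```

```text
t 2.95 pos [ 0.4527 -0.0887  0.0824] F [0.2 0.  0.4] q [-24.  23. 102.  -5.  52. -38.] DELTA [-2.06 -0.03  0.12] [-0.02 -0.09  0.09]
```

View pics/s1.png

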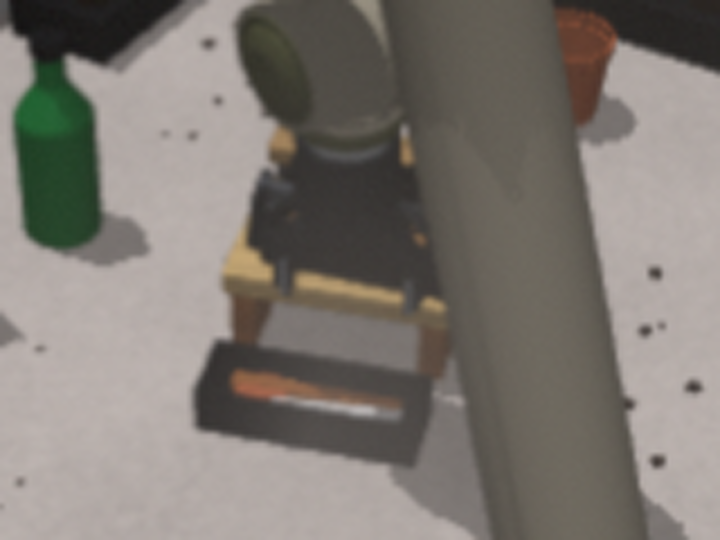

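The two open fingers stand at the caddy-side wall of the tray, tips at about (285,285) and (410,300) in the crop, over the gap between stand and caddy and just above the stand's top. I start pushing gently.

Request:
jog_arm:
  targets:
    - [-0.5, 0, 0.04, 0, 0, 0]
    - [-1.0, 0, 0.08, 0, 0, 0]
    - [-1.5, 0, 0.12, 0, 0, 0]
    - [-2, 0, 0.16, 0, 0, 0]
    - [-2.5, 0, 0.2, 0, 0, 0]
    - [-3, 0, 0.25, 0, 0, 0]
    - [-3, 0, 0.25, 0, 0, 0]

```text
time_s: 3.58
position: [0.4622, -0.1182, 0.0827]
tool_rot: [[-0.298, 0.954, 0.026], [0.951, 0.299, -0.082], [-0.086, -0.0, -0.996]]
ft_force: [-0.3, -0.6, 0.7]
grip_width: 0.0852
gripper_force: 0.0
```

```bash
python3 - <<'E'
from h import *
delta(W2(-.016,-.15,.083),Rt(107.3,-5))
W=cloud(env.get_image("top"))
P=box(W,(.485,-.19),.11,.115,.130); print(len(P),rect(P))
E
```

```text
t 3.5833 pos [ 0.4622 -0.1182  0.0827] F [-0.3 -0.6  0.7] q [-27.  24. 100.  -4.  53. -41.] DELTA [-3.36 -0.07  0.26] [ 0.01 -0.05  0.1 ]
155 (array([ 482.8, -174.9]), 149.6, 97.9, 16.81)
```

Request:
jog_arm:
  targets:
    - [-0.5, 0, 0.04, 0, 0, 0]
    - [-1.2, 0, 0.1, 0, 0, 0]
    - [-1.9, 0, 0.16, 0, 0, 0]
    - [-2.6, 0, 0.22, 0, 0, 0]
    - [-3.3, 0, 0.28, 0, 0, 0]
    - [-4, 0, 0.34, 0, 0, 0]
    - [-4.7, 0, 0.4, 0, 0, 0]
    - [-5.2, 0, 0.45, 0, 0, 0]

```text
time_s: 4.3
position: [0.4778, -0.168, 0.0827]
tool_rot: [[-0.298, 0.954, 0.026], [0.951, 0.299, -0.082], [-0.086, -0.0, -0.996]]
ft_force: [-0.3, 1.8, 1.3]
grip_width: 0.0858
gripper_force: 1.1
```

```bash
python3 - <<'E'
from h import *
delta(W2(-.016,-.06,.085),Rt(107.3,-5))
W=cloud(env.get_image("top"))
P=box(W,(.50,-.224),.11,.115,.130); print(len(P),rect(P))
E
```

```text
t 4.3 pos [ 0.4778 -0.168   0.0827] F [-0.3  1.8  1.3] q [-31.  26.  96.  -4.  54. -46.] DELTA [-7.14 -0.09  0.38] [ 0.01 -0.06  0.12]
146 (array([ 499.8, -223.9]), 150.1, 97.5, 18.06)
```

Request:
jog_arm:
  targets:
    - [-0.5, 0, 0.05, 0, 0, 0]
    - [-1.1, 0, 0.1, 0, 0, 0]
    - [-1.7, 0, 0.16, 0, 0, 0]
    - [-2.3, 0, 0.2, 0, 0, 0]
    - [-3.0, 0, 0.26, 0, 0, 0]
    - [-3.7, 0, 0.32, 0, 0, 0]
    - [-4.4, 0, 0.38, 0, 0, 0]
    - [-5.0, 0, 0.43, 0, 0, 0]

```text
time_s: 5.02
position: [0.4928, -0.2159, 0.0826]
tool_rot: [[-0.298, 0.954, 0.025], [0.951, 0.299, -0.082], [-0.086, -0.0, -0.996]]
ft_force: [-0.6, 0.9, -1.2]
grip_width: 0.0856
gripper_force: 0.7
```

```bash
python3 - <<'E'
from h import *
delta(W2(-.016,-.06,.085),Rt(107.3,-5))
W=cloud(env.get_image("top"))
P=box(W,(.516,-.27),.11,.115,.130); print(len(P),rect(P)); c=rect(P)[0]/1000-L0; print(c@ex,c@n)
W=cloud(env.get_image("side"))
P=box(W,(.516,-.27),.11,.105,.130); print(len(P),rect(P)); c=rect(P)[0]/1000-L0; print(c@ex,c@n)
E
```

```text
t 5.0167 pos [ 0.4928 -0.2159  0.0826] F [-0.6  0.9 -1.2] q [-35.  29.  91.  -4.  57. -50.] DELTA [-2.15 -0.08 -0.06] [-0.   -0.07  0.13]
138 (array([ 517.5, -279.8]), 154.0, 86.3, 19.97)
-0.01063080235152355 -0.012947047592514731
119 (array([ 563.1, -236.8]), 130.6, 68.7, -35.08)
0.04569340969114889 -0.04044146771318794
```

Request:
jog_arm:
  targets:
    - [-0.3, 0, 0.03, 0, 0, 0]
    - [-0.6, 0, 0.05, 0, 0, 0]
    - [-0.9, 0, 0.08, 0, 0, 0]
    - [-1.2, 0, 0.1, 0, 0, 0]
    - [-1.5, 0, 0.13, 0, 0, 0]
    - [-1.7, 0, 0.15, 0, 0, 0]
    - [-1.9, 0, 0.16, 0, 0, 0]
    - [-2.1, 0, 0.18, 0, 0, 0]

```text
time_s: 5.78
position: [0.4989, -0.2352, 0.0827]
tool_rot: [[-0.299, 0.954, 0.026], [0.95, 0.3, -0.082], [-0.086, -0.0, -0.996]]
ft_force: [0.1, 1.9, -0.4]
grip_width: 0.0854
gripper_force: 1.0
```

```bash
cat >> h.py <<'E'
def tray(c="top",lo=.108,hi=.130):
    im=env.get_image(c); W=cloud(im); P=box(W,(.527,-.285),.12,lo,hi)
    q=(P[:,:2]-L0)@np.c_[ex,n]
    print(c,len(P),rect(P),"ledge frame x,n min/max",np.round(np.percentile(q,[0.5,99.5],axis=0)*1000,1).tolist(),"z",np.round(np.percentile(P[:,2],[5,50,95]),4))
    return im
E
python3 - <<'E'
from h import *
delta(W2(-.016,-.11,.085),Rt(107.3,-5))
tray("top"); tray("top",.115); save(tray("side"),"s2.png")
E
```

```text
t 5.7833 pos [ 0.4989 -0.2352  0.0827] F [ 0.1  1.9 -0.4] q [-36.  30.  89.  -3.  58. -52.] DELTA [ 4.86 -0.08 -0.65] [-0.   -0.07  0.14]
top 159 (array([ 516.4, -278.4]), 150.6, 125.6, 17.64) ledge frame x,n min/max [[-86.3, -42.9], [64.2, 48.1]] z [0.1099 0.1212 0.1265]
top 124 (array([ 523.4, -300.8]), 150.7, 80.7, 18.19) ledge frame x,n min/max [[-86.2, -31.5], [64.3, 49.1]] z [0.1169 0.1223 0.1268]
side 89 (array([ 572.1, -255.7]), 126.3, 65.4, -37.2) ledge frame x,n min/max [[-12.0, -75.4], [63.9, 48.1]] z [0.1086 0.116  0.1274]
```

Request:
jog_arm:
  targets:
    - [0.5, 0, -0.04, 0, 0, 0]
    - [1.5, 0, -0.13, 0, 0, 0]
    - [3, 0, -0.26, 0, 0, 0]
    - [4, 0, -0.34, 0, 0, 0]
    - [4, 0, -3, 0, 0, 0]
    - [4, 0, -7, 0, 0, 0]
    - [4, 0, -11, 0, 0, 0]
    - [4, 0, -15, 0, 0, 0]

```text
time_s: 6.6
position: [0.4825, -0.1836, 0.2305]
tool_rot: [[-0.299, 0.954, 0.025], [0.95, 0.3, -0.082], [-0.086, -0.0, -0.996]]
ft_force: [0.9, -0.6, 0.4]
grip_width: 0.085
gripper_force: 0.0
```

Request:
jog_arm:
  targets:
    - [4, 0, 0, 0, 0, 0]
    - [8, 0, 0, 0, 0, 0]
    - [12, 0, 0, 0, 0, 0]
    - [16, 0, 0, 0, 0, 0]
    - [20, 0, 0, 0, 0, 0]
    - [24, 0, 0, 0, 0, 0]
    - [28, 0, 0, 0, 0, 0]
    - [32, 0, 0, 0, 0, 0]

```text
time_s: 7.27
position: [0.386, 0.1213, 0.2012]
tool_rot: [[-0.299, 0.954, 0.026], [0.95, 0.3, -0.082], [-0.086, 0.001, -0.996]]
ft_force: [0.9, 0.5, -0.7]
grip_width: 0.0855
gripper_force: 0.0
```

```bash
python3 - <<'E'
from h import *
delta(np.r_[.460,.272,.15],Rt(34))
tray("top",.115); im=tray("side",.115)
W=cloud(env.get_image("top"))
P=box(W,(.60,-.275),.10,.07,.084); P=P[(P[:,:2]-L0)@ex>.07]; q=(P[:,:2]-L0)@np.c_[ex,n]; print("ledge end",np.round(q.min(0),4),np.round(q.max(0),4))
cv2.imwrite("pics/s2.png",cv2.resize(im["frame"][100:240,270:430,::-1],None,fx=4,fy=4,interpolation=cv2.INTER_CUBIC))
P=box(W,(.46,.272),.13,.012,.06); print("cover",rect(P)); P=box(W,(.46,.272),.06,.045,.06); print(rect(P))
E
```

```text
t 7.2667 pos [0.386  0.1213 0.2012] F [ 0.9  0.5 -0.7] q [  4.   9.  98.  -5.  72. -12.] DELTA [12.55 11.58  4.06] [ 3.2   4.23 73.39]
top 239 (array([ 519.9, -289.4]), 151.0, 102.8, 17.57) ledge frame x,n min/max [[-86.4, -54.0], [64.1, 48.4]] z [0.1166 0.1222 0.127 ]Traceback (most recent call last):
  File "<stdin>", line 3, in <module>
  File "h.py", line 38, in tray
    print(c,len(P),rect(P),"ledge frame x,n min/max",np.round(np.percentile(q,[0.5,99.5],axis=0)*1000,1).tolist(),"z",np.round(np.percentile(P[:,2],[5,50,95]),4))
                                                              ~~~~~~~~~~~~~^^^^^^^^^^^^^^^^^^^^^
    return _quantile_unchecked(
        a, q, axis, out, overwrite_input, method, keepdims, weights)
    return _ureduce(a,
                    func=_quantile_ureduce_func,
    ...<5 lines>...
                    overwrite_input=overwrite_input,
                    method=method)
    r = func(a, **kwargs)
    result = _quantile(arr,
                       quantiles=q,
    ...<2 lines>...
                       out=out,
                       weights=wgt)
    slices_having_nans = np.isnan(arr[-1, ...])
                                  ~~~^^^^^^^^^
IndexError: index -1 is out of bounds for axis 0 with size 0
```

View pics/s2.png

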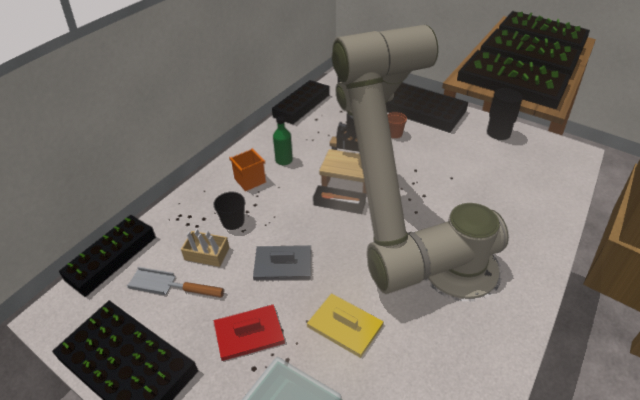

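The viewed picture was taken before the retreat: the gripper was still over the tray on the ledge at about (345,135) and the stand was clear. The later depth measurement shows a 151 x 103 mm rim centred at x -11 mm, n -3 mm in the ledge frame, at 17.6°. I go on to the cover and recheck the tray level with nothing in the way.

Request:
jog_arm:
  targets:
    - [12.5, 11.6, 0, 3.2, 4.2, 73.4]
    - [12.5, 11.6, 0, 3.2, 4.2, 73.4]
    - [12.5, 11.6, 0, 3.2, 4.2, 73.4]
    - [12.5, 11.6, 0, 3.2, 4.2, 73.4]
    - [12.5, 11.6, 0, 3.2, 4.2, 73.4]
    - [12.5, 11.6, 0, 3.2, 4.2, 73.4]
    - [12.5, 11.6, 0, 3.2, 4.2, 73.4]
    - [12.5, 11.6, 0, 3.2, 4.2, 73.4]

```text
time_s: 8.03
position: [0.4608, 0.273, 0.1902]
tool_rot: [[0.627, 0.779, -0.005], [0.779, -0.627, -0.022], [-0.02, 0.01, -1.0]]
ft_force: [0.0, 0.0, 0.8]
grip_width: 0.0856
gripper_force: 0.0
```

```bash
python3 - <<'E'
from h import *
delta(np.r_[.460,.272,.12],Rt(34))
im=tray("top",.115); W=cloud(im)
P=box(W,(.52,-.289),.12,.115,.13); A_=np.c_[(P[:,:2]-L0)@np.c_[ex,n],np.ones(len(P))]
print("rim plane slope x,n,c",np.linalg.lstsq(A_,P[:,2],rcond=None)[0])
m=env.regions_of("top","ledge")[:1]
for r in m:
    Q=pts(W,r["pixels"],.07,.084); q=(Q[:,:2]-L0)@np.c_[ex,n]; print("ledge",len(Q),q.min(0),q.max(0))
im=env.get_image("side"); cv2.imwrite("pics/s3.png",cv2.resize(im["frame"][100:240,270:430,::-1],None,fx=4,fy=4,interpolation=cv2.INTER_CUBIC))
W=cloud(im); P=box(W,(.52,-.289),.12,.112,.13); print(len(P)); q=(P[:,:2]-L0)@np.c_[ex,n]; print(rect(P) if len(P)>9 else "", q.min(0),q.max(0))
E
```

```text
t 8.0333 pos [0.4608 0.273  0.1902] F [0.  0.  0.8] q [19. 23. 80. -1. 78. 58.] DELTA [ 0.01 -0.07  7.02] [ 0.73  1.06 17.18]
top 237 (array([ 519.8, -289.6]), 150.7, 102.8, 17.85) ledge frame x,n min/max [[-86.3, -53.9], [64.2, 48.6]] z [0.1168 0.1227 0.1272]
rim plane slope x,n,c [ 0.00624548 -0.00668377  0.12249348]
ledge 167 [-0.10049017 -0.02239915] [0.09972993 0.02288541]
17
(array([ 482.2, -252.7]), 26.0, 4.6, 15.6) [-0.04926721 -0.05144285] [-0.02333437 -0.04675271]
```

View pics/s3.png

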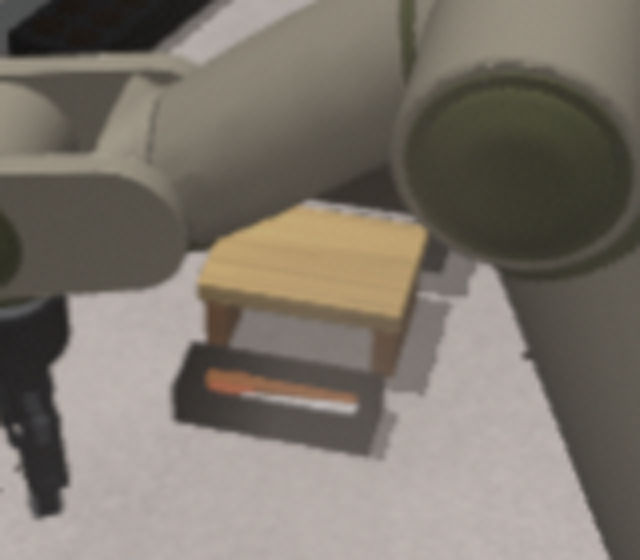

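The side crop shows the stand bare, with the light gap strip at about (365,210) behind it and the tray hidden by the arm. The top depth view gives a level tray centred at n -2.5 mm. Now I grasp the cover.

Request:
jog_arm:
  targets:
    - [-0.05, -0.1, 3.5, 0.7, 1.1, 17.2]
    - [-0.05, -0.1, 7, 0.7, 1.1, 17.2]
    - [-0.05, -0.1, 7, 0.7, 1.1, 17.2]
    - [-0.05, -0.1, 7, 0.7, 1.1, 17.2]

```text
time_s: 8.52
position: [0.4587, 0.2711, 0.119]
tool_rot: [[0.825, 0.565, -0.002], [0.565, -0.825, -0.001], [-0.002, -0.0, -1.0]]
ft_force: [1.6, -0.4, 0.1]
grip_width: 0.0854
gripper_force: 0.0
```

```bash
python3 - <<'E'
from h import *
delta(np.r_[.460,.272,.025],Rt(34))
E
```

```text
t 8.5167 pos [0.4587 0.2711 0.119 ] F [ 1.6 -0.4  0.1] q [18. 26. 87. -0. 67. 73.] DELTA [0.18 0.   9.4 ] [-0.01  0.14  0.4 ]
```

Request:
jog_arm:
  targets:
    - [0.15, 0, 3, 0, 0.1, 0.4]
    - [0.15, 0, 6, 0, 0.1, 0.4]
    - [0.15, 0, 8, 0, 0.1, 0.4]
    - [0.15, 0, 9, 0, 0.1, 0.4]
    - [0.15, 0, 9.4, 0, 0.1, 0.4]
    - [0.15, 0, 9.4, 0, 0.1, 0.4]

```text
time_s: 9.02
position: [0.4613, 0.2727, 0.0269]
tool_rot: [[0.829, 0.56, 0.003], [0.56, -0.829, 0.001], [0.003, 0.001, -1.0]]
ft_force: [-0.6, 0.2, 0.2]
grip_width: 0.0855
gripper_force: 0.0
```

Request:
jog_arm:
  targets:
    - [0, 0, 0, 0, 0, 0]
    - [0, 0, 0, 0, 0, 0]
    - [0, 0, 0, 0, 0, 0]
    - [0, 0, 0, 0, 0, 0]
    - [0, 0, 0, 0, 0, 0]
    - [0, 0, 0, 0, 0, 0]
    - [0, 0, 0, 0, 0, 0]
    - [0, 0, 0, 0, 0, 0]
  hand: 0
  newtons: 50

```text
time_s: 9.68
position: [0.461, 0.2727, 0.0269]
tool_rot: [[0.83, 0.558, 0.003], [0.558, -0.83, 0.001], [0.003, 0.001, -1.0]]
ft_force: [-0.1, 0.1, 5.9]
grip_width: 0.0154
gripper_force: 50.2
```

Request:
jog_arm:
  targets:
    - [0, 0, -1, 0, 0, 0]
    - [0, 0, -4, 0, 0, 0]
    - [0, 0, -8, 0, 0, 0]
    - [0, 0, -12, 0, 0, 0]
    - [0, 0, -16, 0, 0, 0]
    - [0, 0, -20, 0, 0, 0]
    - [0, 0, -20, 0, 0, 0]
    - [0, 0, -20, 0, 0, 0]

```text
time_s: 10.35
position: [0.4606, 0.2725, 0.2286]
tool_rot: [[0.83, 0.558, 0.007], [0.558, -0.83, 0.002], [0.007, 0.002, -1.0]]
ft_force: [-0.7, 0.0, -2.8]
grip_width: 0.0153
gripper_force: 49.2
```

```bash
python3 - <<'E'
from h import *
s=env.observe(); print(s["grip_width"],s["gripper_force"])
W=cloud(env.get_image("top")); p=s["position"]
P=box(W,p[:2],.13,p[2]-.027+.005,p[2]-.027+.03); print("cover",len(P),rect(P),np.median(P[:,2])-.019)
A_=np.c_[P[:,:2]-p[:2],np.ones(len(P))]; print(np.linalg.lstsq(A_,P[:,2],rcond=None)[0])
delta(np.r_[.520,-.2895,.23],Rt(17.6))
E
```

```text
0.015271468324845973 49.233527183532715
cover 868 (array([458.9, 272.8]), 168.8, 120.3, 34.07) 0.20156030171847575
[-0.00173994  0.01295141  0.22093743]
t 10.4 pos [0.4599 0.2722 0.2266] F [ 0.6 -0.7 -2.4] q [18. 20. 77.  0. 82. 74.] DELTA [-26.35  49.97  -0.38] [ 1.000e-02 -1.500e-01  1.631e+01]
```

Request:
jog_arm:
  targets:
    - [-0.6, 1.2, 0, 0, 0, 0.4]
    - [-2, 3.7, 0, 0, 0, 1.2]
    - [-3.9, 7.5, 0, 0, 0, 2.4]
    - [-5.9, 11.2, 0, 0, 0, 3.6]
    - [-7.9, 15, 0, 0, 0, 4.9]
    - [-9.9, 18.7, 0, 0, 0, 6.1]
    - [-11.9, 22.5, 0, 0, 0, 7.3]
    - [-13.8, 26.2, 0, 0, 0, 8.6]

```text
time_s: 11.07
position: [0.4904, -0.0198, 0.2246]
tool_rot: [[0.904, 0.427, -0.001], [0.427, -0.904, 0.002], [-0.0, -0.002, -1.0]]
ft_force: [-0.2, -0.2, -1.8]
grip_width: 0.015
gripper_force: 49.1
```

```bash
python3 - <<'E'
from h import *
delta(np.r_[.520,-.2895,.23],Rt(17.6)); s=env.observe(); print(s["grip_width"],s["gripper_force"])
E
```

```text
t 11.0667 pos [ 0.4904 -0.0198  0.2246] F [-0.2 -0.2 -1.8] q [-16.  16.  84.   0.  80.  49.] DELTA [-8.83 25.65 -0.61] [-0.14  0.03  7.65]
0.01495802739472479 49.126378297805786
```

Request:
jog_arm:
  targets:
    - [-1.4, 4, 0, 0, 0, 1.2]
    - [-2.7, 7.8, -0.2, 0, 0, 2.3]
    - [-4, 11.6, -0.4, 0, 0, 3.5]
    - [-5.3, 15.4, -0.5, 0, 0, 4.6]
    - [-6.6, 19.2, -0.6, 0, 0, 5.7]
    - [-7.9, 23, -0.6, 0, 0, 6.9]
    - [-8.8, 25.6, -0.6, 0, 0, 7.6]
    - [-8.8, 25.6, -0.6, 0, 0, 7.6]

```text
time_s: 11.73
position: [0.5205, -0.2919, 0.2289]
tool_rot: [[0.954, 0.299, -0.001], [0.299, -0.954, 0.003], [-0.0, -0.003, -1.0]]
ft_force: [0.0, -0.4, -2.1]
grip_width: 0.0154
gripper_force: 49.3
```

```bash
python3 - <<'E'
from h import *
delta(np.r_[.521,-.2895,.165],Rt(17.6)); s=env.observe(); print(s["grip_width"],s["gripper_force"])
W=cloud(env.get_image("top")); p=np.array(s["position"])
z=p[2]-.027
P=box(W,p[:2],.13,z+.005,z+.03); print("cover",len(P),rect(P),np.median(P[:,2])-.019)
P=box(W,p[:2],.06,z+.045,z+.06); print("rib",len(P),len(P)>5 and rect(P))
E
```

```text
t 11.7333 pos [ 0.5205 -0.2919  0.2289] F [ 0.  -0.4 -2.1] q [-41.  27.  67.   0.  87.  32.] DELTA [ 0.12 -0.2   6.39] [-0.17  0.02 -0.2 ]
0.015352107370261037 49.26653802394867
cover 746 (array([ 519. , -285.5]), 178.8, 103.7, 26.41) 0.20162659197934832
rib 18 (array([ 490.6, -295.3]), 18.5, 8.9, 57.82)
```

Request:
jog_arm:
  targets:
    - [0.05, -0.1, 0, -0.2, 0, -0.2]
    - [0.1, -0.2, 1.5, -0.2, 0, -0.2]
    - [0.1, -0.2, 3, -0.2, 0, -0.2]
    - [0.1, -0.2, 4.5, -0.2, 0, -0.2]
    - [0.1, -0.2, 5.7, -0.2, 0, -0.2]
    - [0.1, -0.2, 6.6, -0.2, 0, -0.2]
    - [0.1, -0.2, 7.0, -0.2, 0, -0.2]
    - [0.1, -0.2, 7.0, -0.2, 0, -0.2]

```text
time_s: 12.45
position: [0.5217, -0.2838, 0.1612]
tool_rot: [[0.951, 0.308, 0.002], [0.308, -0.951, -0.001], [0.002, 0.002, -1.0]]
ft_force: [0.2, -0.6, -0.5]
grip_width: 0.0154
gripper_force: 49.4
```

```bash
python3 - <<'E'
from h import *
delta(np.r_[.521,-.2892,.139],Rt(17.6)); s=env.observe(); print(s["grip_width"],s["gripper_force"])
im=env.get_image("top"); W=cloud(im); p=np.array(s["position"]); z=p[2]-.027
P=box(W,(.52,-.29),.12,z+.012,z+.026); q=(P[:,:2]-L0)@np.c_[ex,n]
print("cover",len(P),np.round(np.percentile(q,[.5,99.5],axis=0)*1000,1).tolist(),"expect mid x -11 n -2.5; half 84, 59")
cv2.imwrite("pics/t4.png",cv2.resize(im["frame"][120:260,320:460,::-1],None,fx=4,fy=4,interpolation=cv2.INTER_CUBIC))
E
```

```text
t 12.45 pos [ 0.5217 -0.2838  0.1612] F [ 0.2 -0.6 -0.5] q [-40.  29.  74.   0.  77.  32.] DELTA [-0.23  0.49  2.22] [ 0.09 -0.09  0.37]
0.01541798473823867 49.36274170875549
cover 520 [[-86.2, -70.0], [74.7, 39.0]] expect mid x -11 n -2.5; half 84, 59
```

View pics/t4.png

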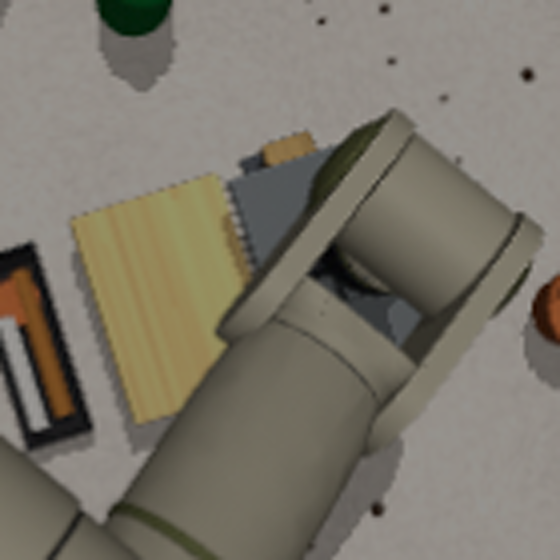

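The crop shows the cover above the tray. Its stand-side edge runs from (230,180) to (245,270), with a strip of the ledge end and one foot beyond at (285,150), and the arm hides the rest. The cover sits 6–7 mm too far toward the stand, so I correct that before lowering.

Request:
jog_arm:
  targets:
    - [-0.1, 0.2, 0, 0, 0, 0.2]
    - [-0.2, 0.4, 0, 0, 0, 0.4]
    - [-0.2, 0.6, 0, 0, 0, 0.4]
    - [-0.2, 0.6, 0, 0, 0, 0.4]
    - [-0.2, 0.6, 0, 0, 0, 0.4]
    - [-0.2, 0.6, 0, 0, 0, 0.4]

```text
time_s: 13.0
position: [0.5218, -0.2912, 0.1622]
tool_rot: [[0.954, 0.301, 0.004], [0.301, -0.954, -0.002], [0.003, 0.003, -1.0]]
ft_force: [0.6, -0.3, -2.7]
grip_width: 0.0153
gripper_force: 49.4
```

```bash
cat > c.py <<'E'
from h import *
delta(np.r_[.521,-.2892,.139],Rt(17.6)); s=env.observe()
W=cloud(env.get_image("top")); z=s["position"][2]-.027
P=box(W,(.52,-.29),.12,z+.012,z+.026); q=(P[:,:2]-L0)@np.c_[ex,n]
print("cover",len(P),np.round(np.percentile(q,[.5,99.5],axis=0)*1000,1).tolist(),"want xmax 73, nmin -63")
delta(np.r_[.521,-.2892,.139],Rt(17.6))
E
python3 c.py
```

```text
t 13.0 pos [ 0.5218 -0.2912  0.1622] F [ 0.6 -0.3 -2.7] q [-41.  30.  73.   0.  77.  32.] DELTA [-0.03 -0.22  2.32] [ 0.19 -0.16 -0.1 ]
cover 531 [[-90.1, -61.7], [73.1, 46.9]] want xmax 73, nmin -63
t 13.05 pos [ 0.5218 -0.2911  0.1621] F [-0.1  0.  -2.2] q [-41.  30.  73.   0.  77.  32.] DELTA [-0.03 -0.22  2.31] [ 0.19 -0.15 -0.09]
```

Request:
jog_arm:
  targets:
    - [0, -0.15, 0, 0.2, -0.1, 0]
    - [0, -0.15, 0.4, 0.2, -0.1, 0]
    - [0, -0.15, 0.7, 0.2, -0.1, 0]
    - [0, -0.15, 0.9, 0.2, -0.1, 0]
    - [0, -0.15, 0.9, 0.2, -0.1, 0]

```text
time_s: 13.47
position: [0.5212, -0.2896, 0.1524]
tool_rot: [[0.954, 0.301, -0.0], [0.301, -0.954, 0.001], [0.0, -0.001, -1.0]]
ft_force: [-0.2, 0.4, -1.6]
grip_width: 0.015
gripper_force: 49.4
```

```bash
python3 c.py
```

```text
t 13.4667 pos [ 0.5212 -0.2896  0.1524] F [-0.2  0.4 -1.6] q [-40.  30.  74.   0.  76.  32.] DELTA [-0.01 -0.04  1.34] [-0.07 -0.01 -0.09]
cover 503 [[-88.6, -63.6], [73.1, 44.1]] want xmax 73, nmin -63
t 13.5167 pos [ 0.5213 -0.2896  0.1527] F [-0.   1.2 -2.1] q [-40.  30.  74.   0.  76.  32.] DELTA [-0.02 -0.05  1.37] [-0.05 -0.03 -0.09]
```

Aligned; descending slowly.

Request:
jog_arm:
  targets:
    - [0, 0, 0.2, 0, 0, 0]
    - [0, 0, 0.4, 0, 0, 0]
    - [0, 0, 0.6, 0, 0, 0]
    - [0, 0, 0.6, 0, 0, 0]

```text
time_s: 13.85
position: [0.5213, -0.2896, 0.1466]
tool_rot: [[0.954, 0.301, 0.0], [0.301, -0.954, 0.001], [0.001, -0.001, -1.0]]
ft_force: [-0.3, 0.6, -2.3]
grip_width: 0.0154
gripper_force: 49.4
```

Request:
jog_arm:
  targets:
    - [0, 0, 0.2, 0, 0, 0]
    - [0, 0, 0.4, 0, 0, 0]
    - [0, 0, 0.6, 0, 0, 0]
    - [0, 0, 0.7, 0, 0, 0]
    - [0, 0, 0.7, 0, 0, 0]

```text
time_s: 14.27
position: [0.5213, -0.2897, 0.1398]
tool_rot: [[0.954, 0.301, 0.0], [0.301, -0.954, 0.001], [0.001, -0.001, -1.0]]
ft_force: [0.3, 0.0, -1.9]
grip_width: 0.015
gripper_force: 49.4
```

```bash
python3 c.py
```

```text
t 14.2667 pos [ 0.5213 -0.2897  0.1398] F [ 0.3  0.  -1.9] q [-40.  31.  75.   0.  74.  32.] DELTA [-0.02 -0.05  0.08] [-0.04 -0.04 -0.09]
cover 471 [[-86.5, -63.7], [73.1, 44.8]] want xmax 73, nmin -63
t 14.3167 pos [ 0.5214 -0.2897  0.1399] F [ 0.5  0.8 -2.6] q [-40.  31.  75.   0.  74.  32.] DELTA [-0.02 -0.06  0.09] [-0.02 -0.05 -0.09]
```

Request:
jog_arm:
  targets:
    - [0, 0, 0.1, 0, 0, 0]
    - [0, 0, 0.2, 0, 0, 0]
    - [0, 0, 0.3, 0, 0, 0]
    - [0, 0, 0.35, 0, 0, 0]
    - [0, 0, 0.35, 0, 0, 0]

```text
time_s: 14.73
position: [0.5214, -0.2897, 0.1364]
tool_rot: [[0.954, 0.301, 0.001], [0.301, -0.954, 0.001], [0.001, -0.0, -1.0]]
ft_force: [-0.5, -0.8, -1.0]
grip_width: 0.0148
gripper_force: 49.4
```

Request:
jog_arm:
  targets:
    - [0, 0, 0.05, 0, 0, 0]
    - [0, 0, 0.1, 0, 0, 0]
    - [0, 0, 0.1, 0, 0, 0]

```text
time_s: 14.98
position: [0.5214, -0.2897, 0.1355]
tool_rot: [[0.954, 0.301, 0.001], [0.301, -0.954, 0.001], [0.001, -0.0, -1.0]]
ft_force: [0.2, 0.5, -1.2]
grip_width: 0.0152
gripper_force: 49.4
```

Request:
jog_arm:
  targets:
    - [0, 0, 0.05, 0, 0, 0]
    - [0, 0, 0.1, 0, 0, 0]
    - [0, 0, 0.1, 0, 0, 0]

```text
time_s: 15.23
position: [0.5215, -0.2898, 0.1349]
tool_rot: [[0.954, 0.301, 0.001], [0.301, -0.954, 0.0], [0.001, 0.0, -1.0]]
ft_force: [-1.9, 0.1, 1.6]
grip_width: 0.0153
gripper_force: 49.8
```

Request:
jog_arm:
  targets:
    - [0, 0, 0, 0, 0, 0]
    - [0, 0, 0, 0, 0, 0]
    - [0, 0, 0, 0, 0, 0]
    - [0, 0, 0, 0, 0, 0]
    - [0, 0, 0, 0, 0, 0]
    - [0, 0, 0, 0, 0, 0]
  hand: 0.5
  newtons: 20

```text
time_s: 15.73
position: [0.5214, -0.2897, 0.1346]
tool_rot: [[0.954, 0.301, 0.001], [0.301, -0.954, 0.0], [0.001, -0.0, -1.0]]
ft_force: [-0.3, 0.3, 0.3]
grip_width: 0.0426
gripper_force: 0.0
```

```bash
python3 c.py
```

```text
t 15.7333 pos [ 0.5214 -0.2897  0.1346] F [-0.3  0.3  0.3] q [-40.  31.  75.   0.  74.  32.] DELTA [-0.03 -0.06 -0.44] [-0.01 -0.05 -0.09]
cover 455 [[-85.8, -63.7], [73.3, 44.9]] want xmax 73, nmin -63
t 15.7833 pos [ 0.5214 -0.2897  0.1346] F [-0.3  0.6  0.8] q [-40.  31.  75.   0.  74.  32.] DELTA [-0.03 -0.06 -0.44] [-0.01 -0.05 -0.09]
```

Released cleanly, with contact felt at the expected height. Withdrawing straight up and back toward the base.

Request:
jog_arm:
  targets:
    - [0, 0, -1, 0, 0, 0]
    - [0, 0, -3, 0, 0, 0]
    - [0, 0, -6, 0, 0, 0]
    - [0, 0, -10, 0, 0, 0]
    - [0, 0, -13, 0, 0, 0]
    - [0, 0, -15, 0, 0, 0]
    - [0, 0, -15, 0, 0, 0]
    - [0, 0, -15, 0, 0, 0]

```text
time_s: 16.45
position: [0.5214, -0.2898, 0.286]
tool_rot: [[0.954, 0.301, 0.003], [0.301, -0.954, -0.001], [0.002, 0.002, -1.0]]
ft_force: [0.5, 0.4, 0.4]
grip_width: 0.0428
gripper_force: 0.0
```

Request:
jog_arm:
  targets:
    - [-3, -3, 0, 0, 0, 0]
    - [-6, -6, 0, 0, 0, 0]
    - [-9, -9, 0, 0, 0, 0]
    - [-11, -12, 0, 0, 0, 0]
    - [-13, -15, 0, 0, 0, 0]
    - [-15, -18, 0, 0, 0, 0]
    - [-17, -21, 0, 0, 0, 0]
    - [-17, -24, 0, 0, 0, 0]

```text
time_s: 17.12
position: [0.2841, -0.1107, 0.2833]
tool_rot: [[0.954, 0.299, -0.001], [0.299, -0.954, 0.002], [-0.001, -0.002, -1.0]]
ft_force: [0.4, -0.1, 0.6]
grip_width: 0.0427
gripper_force: 0.0
```

```bash
python3 - <<'E'
from h import *
im=env.get_image("top"); W=cloud(im)
P=box(W,(.52,-.29),.13,.118,.135); q=(P[:,:2]-L0)@np.c_[ex,n]
print("cover",len(P),rect(P),np.round(np.percentile(q,[.5,99.5],axis=0)*1000,1).tolist())
print("plane",np.linalg.lstsq(np.c_[q,np.ones(len(q))],P[:,2],rcond=None)[0],"expect z .127")
P=box(W,(.52,-.29),.06,.150,.17); print("rib",rect(P),np.median(P[:,2]))
im=env.get_image("side"); cv2.imwrite("pics/s5.png",cv2.resize(im["frame"][90:230,270:430,::-1],None,fx=4,fy=4,interpolation=cv2.INTER_CUBIC))
print(env.observe()["time_s"],env.observe()["position"])
E
```

```text
cover 1822 (array([ 520.1, -288.6]), 169.0, 122.3, 17.37) [[-94.4, -63.5], [72.9, 55.9]]
plane [-0.00219292  0.00067858  0.12682862] expect z .127
rib (array([ 520. , -287.9]), 69.3, 17.0, 15.82) 0.16066629207219285
17.2167 [ 0.28484918 -0.10896917  0.28387147]
```

View pics/s5.png

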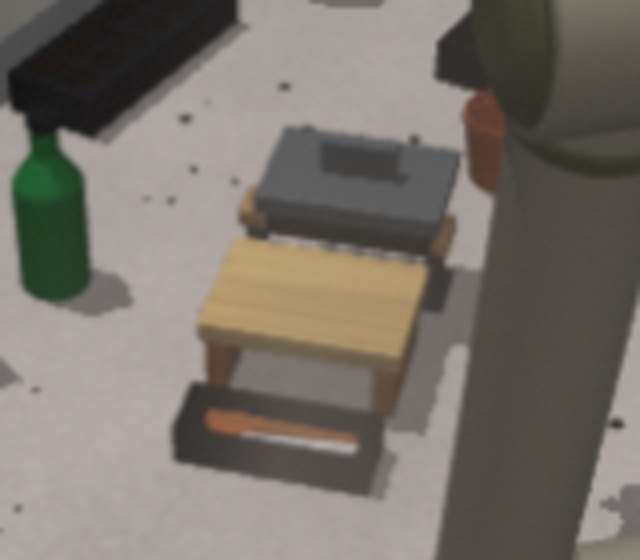

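The side crop shows the grey cover seated level on the tray at (360,185), on the ledge and clear of the stand. The panel height of 0.127 and slope below 0.003 match a full fit.

```bash
python3 -c "
from rig import env
print(env.close_job())"
```

```text
the job is handed in; nothing more can be done
None
```

I slid the tray onto the ledge without lifting it, fitted the grey cover level over its rim (panel height and tilt match a full fit), moved the arm clear and handed the job in at about 17 s; no verdict was returned.

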